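Put the packing station's kit back in its places

TASK

Get the packing station ready for the next shift: stand the green-capped date stamp in the black dock, put the tally counter flat on the round blue pad with its drum centred on the white ring, lay the marker pen in the narrow red rest and the wafer roll (the size sample) in the wide wooden cradle. Each must sit fully down in its own place, lengthwise in the dock, rest or cradle and centred in it, and be let go; the things and places are scattered over the front of the table, so look for each.

Things in the scene. Friction and masses are not known exactly. Their poses are not given: they have to be found in the camera images.
- stamp: self-inking date stamp, standing: black open frame 36 (x) x 52 (y) mm below, green plastic cap 40 (x) x 56 (y) mm from 54 to 80 mm above the table at the top; grasp the cap across its 40 mm (closing along x). 0.08 to 0.15 kg. Origin at the centre of its underside, z up; its long side runs along its y. Either way round will do.
- counter_drum (a point): pale grey tally counter lying flat on the front of the table (not the one far behind), 0.06 to 0.09 kg: round drum 44 mm in diameter, 25 mm high; a thumb lever sticks out 10 mm on its +x side at 8 to 18 mm height, a thin ring (no obstacle) on its +y side. Grasp the drum, closing within 45 degrees of y. Point: on the drum axis at its underside, z up. Any heading on the pad.
- pen_mid (a point): marker pen, white with red cap, lying flat, 135 mm long (along its y), 17 mm across; 0.02 kg. Point on its axis at mid-length, 8 mm above what it lies on; grasp here, closing across its length.
- wafer_mid (a point): rolled wafer, a single straw-coloured tube lying by itself on the front of the table (not those on the baking tray behind), 130 mm long (along its x), 38 mm across and 36 mm high; 0.02 to 0.042 kg; rigid. Point on its axis at mid-length, 18 mm above what it lies on; grasp here, closing across its length.
- stamp_dock: fixed black open tray for the stamp, 80 (x) x 62 (y) mm, with a green field on its floor. Origin at table height under its centre. Floor 4 mm above the table; walls 4 mm thick, tops 11 mm above the table; inside 72 (x) x 54 (y) mm, so the stamp's y goes along the dock's x (either way).
- counter_pad: fixed round blue pad, 76 mm in diameter, flat top 5 mm above the table, with a thin white ring 52 mm in diameter printed round its centre. Origin at table height under its centre.
- pen_rest: fixed narrow red rest for the pen with white rails: base plate 130 (x) x 52 (y) mm, top 6 mm above the table; along each long side a rail with a gap of 56 mm at mid-length for the fingers; 33 mm free between the rails, their tops 11 mm above the table. The pen lies along its x, either way. Origin at table height under its centre.
- bag_sealer: fixed obstacle: pale blue bag sealer. Origin at table height under its middle; body from x = -0.155 to +0.20 m, y = -0.045 to +0.05 m, 70 mm high (110 mm at the +x end); above it the arm is raised (y -5 to +20 mm), rising from the hinge at x = +0.16, z = 0.1 m to the black tip at x = -0.175, z = 0.26 m. Carry things round its front, or over it with their underside above 0.3 m.
- wafer_cradle: fixed wide wooden cradle for the wafer roll, base plate 130 (x) x 80 (y) mm, top 6 mm above the table; along each long side a paler rail with a gap of 52 mm at mid-length for the fingers; 54 mm free between the rails, their tops 14 mm above the table. The wafer lies along its x, either way. Origin at table height under its centre.
Not all that is in view belongs to the job. Of the things that look like the stamp, take the one that is farthest from the robot's base at the start.

How it is judged (in metres and radians):
At the end, for the whole second after the job is handed in: Stamp upright on its dock floor, counter drum flat on the pad, each within 15 mm of centre; pen and wafer roll down between the rails of their rests, within 20 mm of centre; stamp within 0.3 rad, pen and wafer within 0.2 rad of the holder's length; all at rest and released (horizontal distance between stamp and stamp_dock below 0.015 m and z of stamp in the frame of stamp_dock between 0.001 and 0.008 m and angle between each of stamp, counter_drum's own z axis and vertical below 0.12 rad and angle between the y axis of stamp and the x axis of stamp_dock, either way round below 0.3 rad and linear speed of stamp below 0.02 m/s and angular speed of stamp below 0.3 rad/s and horizontal distance between counter_drum and counter_pad below 0.015 m and z of counter_drum in the frame of counter_pad between 0.002 and 0.009 m and horizontal distance between pen_mid and pen_rest below 0.02 m and z of pen_mid in the frame of pen_rest between 0.01 and 0.019 m and angle between the y axis of pen_mid and the x axis of pen_rest, either way round below 0.2 rad and horizontal distance between wafer_mid and wafer_cradle below 0.02 m and z of wafer_mid in the frame of wafer_cradle between 0.02 and 0.031 m and angle between the x axis of wafer_mid and the x axis of wafer_cradle, either way round below 0.2 rad); the robot touches nothing.
It also fails if it takes over 128 s, if anything falls off the work surface, if the arm or the gripper's body presses on something with over 40 N, if the wrist force passes 120 N, or if a joint passes its speed limit or range.

ROBOT

A 7-joint arm with a two-finger parallel gripper is mounted at the origin on a cart in front of the work surface, level with it; the furniture and walls round the work are solid. World frame = base frame: x ahead of the robot, y to its left, z up, the work surface at z = 0. Lengths are in mm, angles in rad, forces in N, time in s.
With the tool pointing down it reaches from about 400 to 850 mm from the base axis. Payload 4.5 kg.
Tool frame: the origin (TCP) lies between the finger pads; the fingertips stand robot.tcp_to_tips ahead of it and the grasp point (between the pads) lies 5 mm behind it (robot.tcp_to_tips is the distance from the TCP to the fingertips, in mm); z points along the fingers, y is the line along which they close (so a half turn about z gives the same grasp; the last joint's range is limited). The gripper opens to 88 mm and grips with 3 to 60 N. Pads are 18 mm wide; open, the fingers measure 123 mm over their backs; the gripper's body (75 mm by 187 mm) begins 45 mm behind the grasp point.
Start: joints at [-1.089, 0.689, -0.195, 1.565, 0.157, 0.902, -0.215], TCP at [270.599, 563.408, 252.743] pointing down, gripper open.
Joint ranges: [-3.01, 3.01], [-0.46, 2.08], [-1.47, 1.51], [0.13, 2.56], [-1, 4.14], [0.04, 2.09], [-2.66, 2.66]. Speed limits (rad/s): [2.57, 2.57, 3.14, 3.14, 3.14, 3.14, 3.14].

INTERFACE

Orientations are given as a unit quaternion [w, x, y, z].
In Python, from plant import robot gives the robot as it stands.
- The arm moves only by the tool servo_tool, never from a script. Its arguments are lists of equal length, an entry for each row: "offset": the shift along the world's x, y, z in shares of 40 cm (1.0 is 40 cm), a list of three; "twist": the turn about the world's z in fractions of the full range, 1 being 90 degrees; "gripper": the opening, from 0 (shut) to 1 (fully open). In form: {"offset": [[dx, dy, dz], ...], "twist": [twist, ...], "gripper": [gripper, ...]}. A call has 1 to 10 rows; each row is the pose to reach, as a shift and turn from the pose commanded when the call began; what a row does not reach only later rows make up. A row lasts 1/12 s, in which the tool goes at most 41.7 mm and 7.16 degrees, less where a joint would pass 70% of its speed; a pose out of reach is approached as far as the arm can. A shift or turn number past 1, either way, is cut back to 1. A call with a gripper value outside its range is refused whole. The fingers move at their own pace and stop on an object; "force" is the grip in N (left out, the last holds). Time passes only in rows, so rows that repeat a pose let the fingers close. It gives the time, the measured TCP pose, the force, the opening and the grip force at its end, in the units of the state.
- robot.sense(): the state, without advancing time (a new reading comes with each control period).
- robot.capture(name): name is "scene" or "top"; returns a dict with "img" (400x640x3 uint8, red, green, blue), "range_z" (400x640 float32, mm along the optical axis (not along the pixel's ray), 0 where there is no reading), "fx", "fy", "cx", "cy" (pixels), "D" ([k1, k2, p1, p2, k3] as OpenCV has them; the pictures are not rectified), "R" (3x3) and "t" (3): a world point X has camera coordinates R X + t. Camera axes: x right, y down, z forward; pixel columns grow to the right and rows downward; lengths in mm; the calibration is good to about 2 mm. A picture is of the moment at which its call begins.
- robot.job_done(): hands the job in; it is judged then, once.
The state is a dict: "t": time; "qpos": joint angles; "dq": joint speeds; "tau": joint torques, N m; "ee_pos": TCP position; "ee_rot": TCP orientation; "wrist_force": force on the tool from outside, world axes, zero at the start; "torque": the same for the moment, N m; "width": finger opening in mm; "finger_force": force on a finger pad.
Only numpy, scipy, OpenCV 4.12 (cv2) and the standard library are available. Lean on these libraries where they do the work, as an engineer would, in place of code of your own. Each camera call takes 0.05 s, during which the arm holds its last target. There are 200 camera calls.

## Working session

There is one attempt and no reset: what is moved stays moved. The work goes in short steps, Python scripts to look and compute and a tool call to move; the robot and the scene stay as the last step left them, time stands still between calls to the robot, and variables do not carry over. Pictures are saved under pics/ and viewed, at most 14 in all, crops included, and the job is handed in when it is done.

Besides the shell and the picture viewer there is one more tool, called after ">>>" as name(argument=value, ...) on one line, values as JSON. servo_tool: Moves the arm, as the interface text tells. Its arguments: {"type":"object","properties":{"offset":{"type":"array","items":{"type":"array","items":{"type":"number"}}},"twist":{"type":"array","items":{"type":"number"}},"gripper":{"type":"array","items":{"type":"number"}},"force":{"type":"number"}},"required":["offset","twist","gripper"]}

```bash
mkdir -p pics; ls
python3 - <<'E'
from plant import robot
import cv2,numpy as np
s=robot.sense();print({k:np.round(v,3) for k,v in s.items()},robot.tcp_to_tips)
for n in("scene","top"):
    c=robot.capture(n);cv2.imwrite(f"pics/{n}0.png",cv2.cvtColor(c["img"],cv2.COLOR_RGB2BGR));np.savez(f"{n}0.npz",**c)
    print(n,c["fx"],c["cx"],c["cy"],c["D"],c["R"],c["t"],(c["range_z"]>0).mean())
E
```

```text
pics
{'t': np.float64(0.0), 'qpos': array([-1.089,  0.69 , -0.195,  1.566,  0.157,  0.903, -0.215]), 'dq': array([-0.001, -0.001, -0.   ,  0.001, -0.001,  0.001,  0.   ]), 'tau': array([-1.0000e-03, -5.2756e+01, -1.2670e+00, -1.5343e+01, -5.3000e-02,
        6.0000e-03,  0.0000e+00]), 'ee_pos': array([270.383, 562.801, 251.921]), 'ee_rot': array([-0.   ,  0.222,  0.975, -0.001]), 'wrist_force': array([ 0.034, -0.906,  0.068]), 'torque': array([-0.015,  0.027, -0.02 ]), 'finger_force': np.float64(0.0), 'width': np.float64(87.923)} 14.0
scene 466.7637450252232 320.0261667368396 201.1496925708932 [-0.02150254  0.          0.          0.          0.        ] [[ 0.81241443 -0.58276812  0.01908144]
 [-0.27123591 -0.40668346 -0.87237586]
 [ 0.51615295  0.70355517 -0.48846316]] [-416.34264122  145.82026286 1153.5831138 ] 0.95180859375
top 394.8939073629913 321.8396254867283 197.08726747918388 [0.01957327 0.         0.         0.         0.        ] [[ 0.00793442 -0.9998792   0.01336537]
 [-0.99699419 -0.00894023 -0.07695876]
 [ 0.07706895 -0.01271458 -0.99694469]] [ -32.02029106  474.37764084 1087.09635029] 0.9960390625
```

View pics/scene0.png

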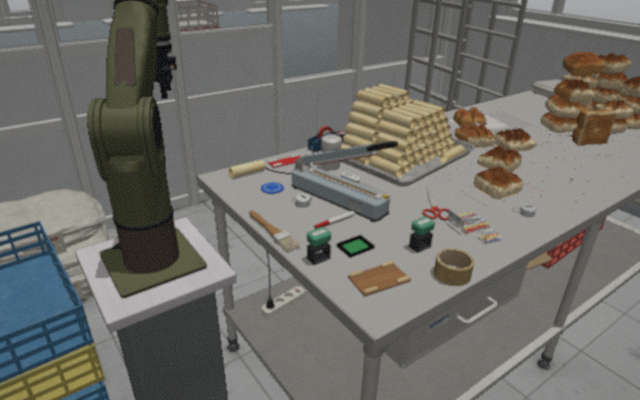

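View pics/top0.png

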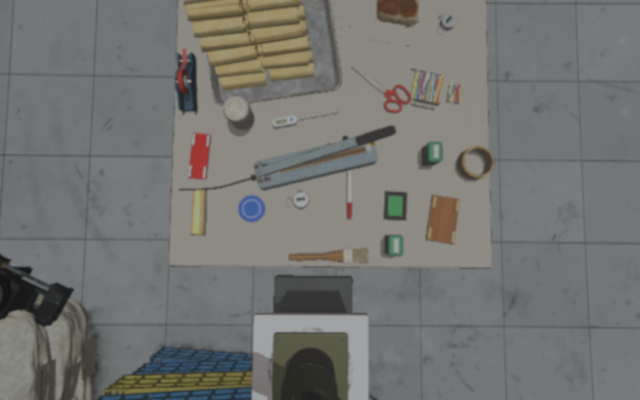

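The top picture shows the wafer at (198,212), red rest (200,155), blue pad (252,208), counter (300,200), pen (349,193), dock (396,206) and cradle (443,219). There are two stamp look-alikes, at (432,153) and (394,245). The one at (432,153) is farther from the base (the base is at about (312,370)), so that is the one meant. The counter at (447,22) is the far decoy.

```bash
cat > h.py <<'E'
import numpy as np,cv2
def load(n): return dict(np.load(n))
def K(c): return np.array([[c["fx"],0,c["cx"]],[0,c["fy"],c["cy"]],[0,0,1.]])
def cloud(c):
    "world XYZ per pixel, from range"
    h,w=c["range_z"].shape
    uv=np.stack(np.meshgrid(np.arange(w),np.arange(h)),-1).reshape(-1,1,2).astype(float)
    n=cv2.undistortPoints(uv,K(c),c["D"]).reshape(h,w,2)
    P=np.dstack([n,np.ones((h,w))])*c["range_z"][...,None]
    return (P-c["t"])@c["R"]
def onplane(c,u,v,z):
    n=cv2.undistortPoints(np.array([[[u,v]]],float),K(c),c["D"]).ravel()
    d=c["R"].T@np.array([*n,1]);o=-c["R"].T@c["t"]
    return o+d*(z-o[2])/d[2]
def rect(P):
    "min-area rect: centre, sizes, yaw deg of long side"
    (cx,cy),(w,h),a=cv2.minAreaRect(P[:,:2].astype(np.float32))
    if h>w:w,h,a=h,w,a+90
    return np.round([cx,cy,w,h,(a+90)%180-90],1)
E
python3 - <<'E'
from h import *
c=load("top0.npz");im=cv2.cvtColor(c["img"],cv2.COLOR_RGB2BGR)
cv2.imwrite("pics/crop.png",cv2.resize(im[120:270,170:500],None,fx=2.4,fy=2.4,interpolation=cv2.INTER_CUBIC))
P=cloud(c);S=load("scene0.npz");Q=cloud(S)
print("table z top/scene",P[225:240,260:380,2].mean(),np.median(Q[225:235,340:370,2]))
for n,u,v in [("wafer",198,212),("rest",200,155),("pad",252,208),("counter",300,200),("pen",349,193),("dock",396,206),("cradle",443,219),("stampfar",432,153),("stampnear",394,245)]:
    w=P[v-2:v+3,u-2:u+3].reshape(-1,3);print(n,np.round(np.median(w,0),1))
for n,u,v in [("wafer",247,169),("rest",284,161),("pad",272,188),("counter",302,198),("pen",335,219),("dock",355,245),("cradle",380,278),("stampfar",423,226)]:
    w=Q[v-1:v+2,u-1:u+2].reshape(-1,3);print("scene",n,np.round(np.median(w,0),1))
# region fits
hsv=cv2.cvtColor(c["img"],cv2.COLOR_RGB2HSV)
def box(u,v,r):
    m=np.zeros(im.shape[:2],bool);m[v-r[1]:v+r[1],u-r[0]:u+r[0]]=1;return m
H,Sa,V=[hsv[...,i].astype(int) for i in range(3)]
Z=P[...,2]
for n,u,v,r,m in [("wafer",198,212,(14,30),(Z>8)),("rest",200,155,(16,30),(Sa>130)&((H<10)|(H>170))),("pad",252,208,(20,20),(Sa>120)&(H>100)&(H<130)),
 ("counterz",302,200,(10,12),Z>17),("pen_h",349,193,(8,32),(Z>7)),("dock_dark",396,206,(20,20),V<75),("dock_green",396,206,(20,20),(Sa>90)&(H>40)&(H<90)),
 ("cradle",443,219,(24,32),(Sa>75)),("cap",432,153,(16,18),Z>65)]:
    k=box(u,v,r)&m;w=P[k];print(n,k.sum(),"z %.1f"%np.median(w[:,2]),rect(w),np.round(w.mean(0),1),"uv",np.round(np.argwhere(k).mean(0)[::-1],1))
E
```

```text
table z top/scene 7.642085932852814 -1.9111297884533447
wafer [429.5 310.6  34.7]
rest [592.1 318.    7.1]
pad [442.9 168.5   7.2]
counter [465.4  32.6  27.1]
pen [ 487.1 -104.3   15.4]
dock [ 452.1 -238.6    5.8]
cradle [ 416.6 -370.7    7. ]
stampfar [ 590.7 -320.4   81. ]
stampnear [ 345.5 -217.2   81.2]
scene wafer [419.5 292.8  23.1]
scene rest [581.7 318.7   3.1]
scene pad [438.9 161.1   3.5]
scene counter [463.9  25.8  23. ]
scene pen [ 483.5 -113.9   12.3]
scene dock [ 456.8 -235.     2.8]
scene cradle [ 415.9 -376.3    4.3]
scene stampfar [ 579.3 -347.4   76.8]
wafer 657 z 32.7 [442.  170.3 359.9 131.6 -85.8] [431.2 306.4  45.3] uv [198.4 211.3]
rest 578 z 7.0 [482.2 190.4 434.2 114.2  50.8] [588.7 318.4  16.6] uv [198.9 155.6]
pad 327 z 6.4 [434.9  93.9 223.9  68.4  84.2] [442.2 169.2   9.8] uv [251.5 208.2]
counterz 210 z 25.8 [443.3  12.2 115.7  42.3  41. ] [466.9  31.9  30.7] uv [300.2 199.4]
pen_h 402 z 16.8 [473.  -85.8 205.8  79.  -19.7] [ 512.2 -101.2   36.7] uv [348.5 183.1]
dock_dark 190 z 6.4 [ 443.4 -138.   258.9   78.2  -83.3] [ 454.4 -234.5   13. ] uv [395.1 205.1]
dock_green 255 z 5.6 [ 4.537e+02 -2.344e+02  5.400e+01  3.760e+01 -4.000e-01] [ 453.4 -234.9    5.6] uv [394.8 205.6]
cradle 1219 z 7.7 [ 432.8 -214.1  389.1  128.1   84. ] [ 416.2 -365.8   18. ] uv [442.5 219.1]
cap 340 z 80.3 [ 488.8 -192.1  403.5   61.   -52.2] [ 590.1 -321.2  101. ] uv [434.5 151.7]
```

View pics/crop.png

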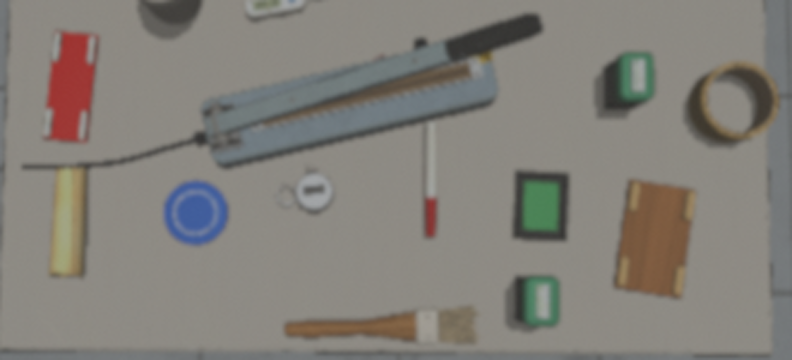

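The crop confirms the scene: the far stamp is at crop (635,77), about 670 mm from the base, and the near one at (538,300) is about 405 mm away, so I take the far one. The wafer lies alone at (68,221), the counter at (313,192) has its ring to the left, and the pen is at (430,180). Next I measure the fits with range outliers filtered out.

```bash
cat > meas.py <<'E'
from h import *
T=load("top0.npz");S=load("scene0.npz")
G={}
for nm,c in(("top",T),("scene",S)):
    P=cloud(c);P=np.dstack([cv2.medianBlur(np.float32(P[...,i]),3) for i in range(3)])
    hsv=cv2.cvtColor(c["img"],cv2.COLOR_RGB2HSV);H,Sa,V=[hsv[...,i].astype(int) for i in range(3)]
    Z=P[...,2];X=P[...,0];Y=P[...,1]
    t=(abs(X-370)<15)&(abs(Y-110)<40)&(abs(Z)<20);print(nm,"table z %.1f"%np.median(Z[t]))
    def f(n,x,y,r,m):
        k=(abs(X-x)<r[0])&(abs(Y-y)<r[1])&m
        k=cv2.morphologyEx(k.astype(np.uint8),cv2.MORPH_OPEN,np.ones((2,2)))
        _,L,st,_=cv2.connectedComponentsWithStats(k)
        if len(st)<2:return print(n,"none")
        k=L==1+st[1:,4].argmax();w=P[k];print(n,k.sum(),"z %.1f"%np.median(w[:,2]),"rect",rect(w),"mean",np.round(w.mean(0)[:2],1))
    f("wafer",432,309,(85,35),(Z>10)&(Z<50)&(H>12)&(H<35)&(Sa>50))
    f("rest",590,318,(85,40),(Z<25)&(Sa>130)&((H<10)|(H>170)))
    f("pad",442,169,(50,50),(Z<20)&(Sa>120)&(H>100)&(H<130))
    f("counter",466,32,(50,50),(Z>18)&(Z<35))
    f("pen",487,-104,(65,30),(Z>7)&(Z<30))
    f("dock",453,-235,(50,45),(Z<25)&((V<75)|(Sa>90)&(H>40)&(H<90)))
    f("green",453,-235,(50,45),(Z<25)&((Sa>90)&(H>40)&(H<90)))
    f("cradle",416,-367,(85,60),(Z<25)&(Sa>70))
    f("cap",590,-321,(50,50),(Z>70)&(Z<95))
    f("ring",575,-435,(60,60),(Z>15)&(Z<120))
    f("sealer",560,0,(90,180),(Z>50)&(Z<130))
E
python3 meas.py
```

```text
top table z 0.7
wafer 606 z 33.2 rect [428.2 314.3 124.6  36.2  -0.7] mean [426.3 308.7]
rest 578 z 6.9 rect [587.4 318.9 124.4  46.6  -3.6] mean [587.5 318.4]
pad 167 z 6.5 rect [439.3 168.4  38.9  38.5  28.1] mean [439.6 168.3]
counter 206 z 25.7 rect [464.   29.5  42.1  42.   48.8] mean [463.9  29.2]
pen 237 z 14.8 rect [ 4.856e+02 -1.065e+02  1.319e+02  1.570e+01  2.000e-01] mean [ 484.2 -107.1]
dock 254 z 5.6 rect [ 450.8 -237.3   54.    37.3   -0. ] mean [ 450.6 -237.8]
green 254 z 5.6 rect [ 450.8 -237.3   54.    37.3   -0. ] mean [ 450.6 -237.8]
cradle 1233 z 7.4 rect [ 413.7 -373.   127.5   81.    -8.7] mean [ 413.6 -371.6]
cap 318 z 80.6 rect [ 596.3 -345.4   70.4   55.7  -80.8] mean [ 593.2 -333.3]
ring 506 z 40.8 rect [ 601.4 -648.6  475.5   91.6  -81.3] mean [ 574.8 -465.8]
sealer 2560 z 64.0 rect [567.7 -16.7 346.9  73.3 -76.1] mean [552.2  -0.8]
scene table z -2.2
wafer 288 z 20.6 rect [446.7 311.  154.6  47.7   5.9] mean [426.6 296.5]
rest 91 z 3.3 rect [545.6 242.  219.8  69.9  58. ] mean [587.2 300.1]
pad 138 z 2.8 rect [439.5 157.3  67.1  56.4  -1.1] mean [439.6 155.5]
counter 89 z 22.0 rect [474.5  23.2  51.9  32.   -1.6] mean [466.8  19.8]
pen 193 z 10.2 rect [ 447.7 -134.4  229.    61.5   28.2] mean [ 498.8 -110.3]
dock 462 z 3.0 rect [ 456.1 -241.9   84.4   61.1   -3. ] mean [ 453. -243.]
green 287 z 2.8 rect [ 451.9 -242.4   73.9   57.2   -2. ] mean [ 453.1 -243.3]
cradle 1170 z 4.5 rect [ 417.9 -375.9  134.2   75.2   -8.9] mean [ 412.9 -378.2]
cap 213 z 76.9 rect [ 644.8 -320.7  161.4   41.6   15.9] mean [ 591.  -338.9]
ring 764 z 33.1 rect [ 594.5 -449.6  135.5   81.7   25.9] mean [ 571.4 -457.3]
sealer 1813 z 61.0 rect [620.9  33.1 402.9 201.  -76.3] mean [559.7 -15.8]
```

```bash
sed -i 's/np.ones((2,2))/np.ones((3,3))/; s/k=L==1+st\[1:,4\].argmax();w=P\[k\];/k=L==1+st[1:,4].argmax();w=P[k];w=w[(abs(w-np.median(w,0))<[75,60,9]).all(1)];ct=max(cv2.findContours(k.astype(np.uint8),0,1)[0],key=cv2.contourArea).reshape(-1,2);zt=np.median(w[:,2]);w2=np.array([onplane(c,u,v,zt) for u,v in ct]);print("   contour",rect(w2),end=" ");/' meas.py; python3 meas.py
```

```text
top table z 0.7
   contour [429.9 310.5 120.9  37.2  -0.8] wafer 602 z 33.4 rect [430.3 314.  121.5  34.5  -0.6] mean [428.6 311.8]
   contour [590.2 320.7 124.7  47.7  -4.4] rest 578 z 6.9 rect [589.8 320.6 124.9  48.   -7.1] mean [590.3 321.3]
   contour [441.6 171.1  39.4  36.6 -89.5] pad 165 z 6.5 rect [441.6 171.1  39.9  36.8 -89.2] mean [442.2 171.1]
   contour [466.8  31.3  41.8  41.7   0.5] counter 202 z 25.7 rect [466.4  32.1  43.9  41.4  45.3] mean [466.1  31.9]
   contour [ 4.874e+02 -1.030e+02  1.300e+02  1.410e+01  1.000e-01] pen 235 z 14.9 rect [ 4.871e+02 -1.034e+02  1.293e+02  1.420e+01  1.000e-01] mean [ 486.  -104.2]
   contour [ 4.536e+02 -2.342e+02  5.400e+01  3.680e+01 -4.000e-01] dock 252 z 5.6 rect [ 453.7 -234.3   54.    37.    -0.6] mean [ 453.4 -235.2]
   contour [ 4.536e+02 -2.342e+02  5.400e+01  3.680e+01 -4.000e-01] green 252 z 5.6 rect [ 453.7 -234.3   54.    37.    -0.6] mean [ 453.4 -235.2]
   contour [ 416.6 -368.9  127.6   78.    -9.2] cradle 1229 z 7.4 rect [ 416.8 -368.6  127.5   77.2   -8.7] mean [ 416.4 -368.9]
   contour [ 594.7 -328.6   57.3   
[... 1051 characters left out ...]
 462 z 3.3 rect [ 452.9 -240.2   78.3   61.7   -2.1] mean [ 453.3 -238.5]
   contour [ 454.6 -236.2   69.7   54.7   -3.1] green 283 z 2.8 rect [ 452.8 -240.1   74.9   57.9   -3.4] mean [ 453.6 -238.2]
   contour [ 415.6 -371.8  129.6   83.4   -9.3] cradle 1166 z 4.6 rect [ 416.4 -372.3  129.6   80.3   -9.2] mean [ 413.1 -374.5]
   contour [ 588.5 -337.5   62.5   44.2    4.4] cap 209 z 77.5 rect [ 592.6 -333.1   53.1   39.6   -3.2] mean [ 589.2 -336.6]
   contour [ 568.4 -454.2  128.9   83.7   16.3] ring 756 z 35.3 rect [ 573.8 -458.9   89.1   76.4   -5.9] mean [ 571.5 -454.5]
   contour [585.7   9.6 397.1 169.1 -81.3] sealer 1804 z 60.7 rect [567.   -3.9 135.9  78.7 -77.4] mean [557.1  -6.5]
```

The rows are not in the units I measure in: shifts go in shares of 40 cm and turns go in shares of 90 degrees. I convert before sending: -25.4 cm is -0.635, 15.9 cm is 0.3975, 24 degrees is 0.2667.

>>> servo_tool(offset=[[0.3975, -0.635, -0.2], [0.3975, -0.635, -0.2], [0.3975, -0.635, -0.2], [0.3975, -0.635, -0.2], [0.3975, -0.635, -0.2], [0.3975, -0.635, -0.2], [0.3975, -0.635, -0.2], [0.3975, -0.635, -0.2], [0.3975, -0.635, -0.2], [0.3975, -0.635, -0.2]], twist=[0.2667, 0.2667, 0.2667, 0.2667, 0.2667, 0.2667, 0.2667, 0.2667, 0.2667, 0.2667], gripper=[0.8, 0.8, 0.8, 0.8, 0.8, 0.8, 0.8, 0.8, 0.8, 0.8], force=10)

```text
t: 0.93
ee_pos: [430.0, 308.4, 172.3]
ee_rot: [-0.0, 0.016, 1.0, -0.0]
wrist_force: [-0.3, 1.2, 0.0]
width: 70.4
finger_force: 0.0
```

Run:
```python
from h import *
c=load("top0.npz")
print(onplane(c,251.6,208.4,5.8))
import cv2
hsv=cv2.cvtColor(c["img"],cv2.COLOR_RGB2HSV);m=((hsv[...,1]>100)&(hsv[...,0]>100)&(hsv[...,0]<130)).astype(np.uint8);m[:190]=0;m[227:]=0;m[:,:235]=0;m[:,270:]=0
ct=np.vstack(cv2.findContours(m,0,1)[0]);(u,v),r=cv2.minEnclosingCircle(ct);print(u,v,r*2.75,onplane(c,u,v,5.8))
```

```text
[441.87380354 169.46512014   5.8       ]
251.0177001953125 208.19911193847656 34.91639733314514 [442.42638384 171.1121194    5.8       ]
```

To row units: -15.6 cm is -0.39, -15 cm is -0.375.

>>> servo_tool(offset=[[0, 0, -0.1], [0, 0, -0.2], [0, 0, -0.275], [0, 0, -0.3375], [0, 0, -0.375], [0, 0, -0.39], [0, 0, -0.39]], twist=[0, 0, 0, 0, 0, 0, 0], gripper=[0.8, 0.8, 0.8, 0.8, 0.8, 0.8, 0.8])

```text
t: 1.52
ee_pos: [428.1, 311.4, 16.0]
ee_rot: [-0.001, 0.013, 1.0, 0.0]
wrist_force: [-0.0, -1.4, -0.4]
width: 71.0
finger_force: 0.0
```

>>> servo_tool(offset=[[0, 0, 0], [0, 0, 0], [0, 0, 0], [0, 0, 0], [0, 0, 0], [0, 0, 0], [0, 0, 0], [0, 0, 0]], twist=[0, 0, 0, 0, 0, 0, 0, 0], gripper=[0.3, 0.3, 0.3, 0.3, 0.3, 0.3, 0.3, 0.3], force=6)

```text
t: 2.18
ee_pos: [429.9, 309.7, 17.2]
ee_rot: [0.0, 0.015, 1.0, 0.0]
wrist_force: [0.0, -0.3, 4.5]
width: 36.4
finger_force: 6.0
```

To row units: -19 cm is -0.475, 18.3 cm is 0.4575.

>>> servo_tool(offset=[[0, 0, 0.05], [0, 0, 0.125], [0, 0, 0.225], [0, 0, 0.325], [0, 0, 0.425], [0, -0.1, 0.4575], [0, -0.2, 0.4575], [0, -0.3, 0.4575], [0, -0.4, 0.4575], [0, -0.475, 0.4575]], twist=[0, 0, 0, 0, 0, 0, 0, 0, 0, 0], gripper=[0.3, 0.3, 0.3, 0.3, 0.3, 0.3, 0.3, 0.3, 0.3, 0.3])

```text
t: 3.02
ee_pos: [428.6, 115.4, 199.7]
ee_rot: [-0.001, 0.016, 1.0, -0.001]
wrist_force: [-0.3, 0.4, -0.4]
width: 36.7
finger_force: 6.0
```

To row units: -34 cm is -0.85, -32 cm is -0.8, -7 degrees is -0.0778.

>>> servo_tool(offset=[[0, -0.1, 0], [0, -0.2, 0], [0, -0.3, 0], [0, -0.4, 0], [0, -0.5, 0], [-0.01, -0.6, 0], [-0.01, -0.7, 0], [-0.02, -0.8, 0], [-0.02, -0.85, 0], [-0.02, -0.85, 0]], twist=[0, 0, 0, 0, 0, -0.0222, -0.0444, -0.0667, -0.0778, -0.0778], gripper=[0.3, 0.3, 0.3, 0.3, 0.3, 0.3, 0.3, 0.3, 0.3, 0.3])

```text
t: 3.85
ee_pos: [420.0, -226.6, 199.2]
ee_rot: [-0.001, 0.081, 0.997, -0.001]
wrist_force: [-0.6, 0.2, 0.2]
width: 36.1
finger_force: 6.0
```

To row units: -15 cm is -0.375, -14 cm is -0.35.

>>> servo_tool(offset=[[-0.0125, -0.1, 0], [-0.0125, -0.2, 0], [-0.0125, -0.3, 0], [-0.0125, -0.35, 0], [-0.0125, -0.375, -0.075], [-0.0125, -0.375, -0.15], [-0.0125, -0.375, -0.225], [-0.0125, -0.375, -0.3], [-0.0125, -0.375, -0.35], [-0.0125, -0.375, -0.35]], twist=[0, 0, 0, 0, 0, 0, 0, 0, 0, 0], gripper=[0.3, 0.3, 0.3, 0.3, 0.3, 0.3, 0.3, 0.3, 0.3, 0.3])

```text
t: 4.68
ee_pos: [414.7, -367.8, 56.0]
ee_rot: [-0.003, 0.074, 0.997, 0.002]
wrist_force: [-0.1, 0.4, -0.0]
width: 36.5
finger_force: 6.0
```

Run:
```python
from plant import robot
import cv2,numpy as np
s=robot.sense();print(s["ee_pos"],s["width"])
c=robot.capture("top");d=robot.capture("scene");np.savez("top1.npz",**c)
a=cv2.resize(c["img"][170:270,380:500],None,fx=3.3,fy=3.3);b=cv2.resize(d["img"][200:300,320:440],None,fx=3.3,fy=3.3)
cv2.imwrite("pics/w1.png",cv2.cvtColor(np.hstack([a,b]),cv2.COLOR_RGB2BGR))
```

```text
[ 414.74138065 -367.76199523   55.97058456] 36.51450205486707
```

View pics/w1.png

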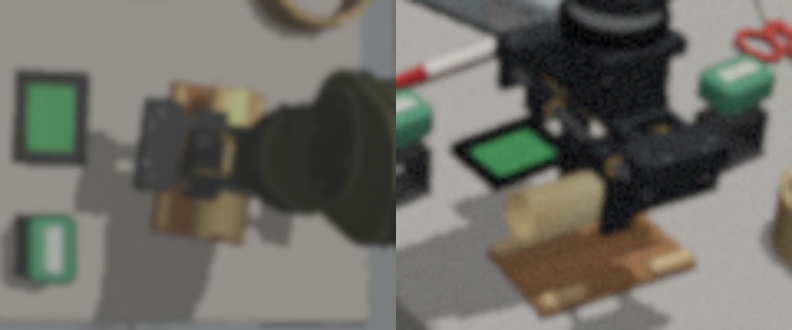

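The left panel (top view) shows the wafer over the cradle, with its ends at (240,105) and (222,225). The right panel (scene view) shows it held level and in line with the cradle. I lower it and release.

To row units: -3.6 cm is -0.09, -3.4 cm is -0.085.

>>> servo_tool(offset=[[0, 0, -0.03], [0, 0, -0.055], [0, 0, -0.075], [0, 0, -0.085], [0, 0, -0.09], [0, 0, -0.09], [0, 0, -0.09]], twist=[0, 0, 0, 0, 0, 0, 0], gripper=[0.3, 0.3, 0.3, 0.3, 0.3, 0.3, 0.3])

```text
t: 5.37
ee_pos: [416.7, -370.7, 23.9]
ee_rot: [0.0, 0.075, 0.997, -0.0]
wrist_force: [-0.0, 0.2, -0.1]
width: 36.8
finger_force: 6.0
```

To row units: 18 cm is 0.45, 14 cm is 0.35.

>>> servo_tool(offset=[[0, 0, 0], [0, 0, 0], [0, 0, 0], [0, 0, 0], [0, 0, 0.025], [0, 0, 0.075], [0, 0, 0.15], [0, 0, 0.25], [0, 0, 0.35], [0, 0, 0.45]], twist=[0, 0, 0, 0, 0, 0, 0, 0, 0, 0], gripper=[0.6, 0.6, 0.6, 0.6, 0.6, 0.65, 0.65, 0.65, 0.65, 0.65])

```text
t: 6.2
ee_pos: [416.0, -370.2, 206.2]
ee_rot: [-0.0, 0.075, 0.997, 0.0]
wrist_force: [-0.0, -0.3, -0.9]
width: 57.3
finger_force: 0.0
```

To row units: 17.7 cm is 0.4425, 15 cm is 0.375, 7 degrees is 0.0778.

>>> servo_tool(offset=[[0.1, 0.025, 0], [0.2, 0.05, 0], [0.3, 0.075, 0], [0.375, 0.1, 0], [0.4425, 0.1, 0], [0.4425, 0.1, -0.075], [0.4425, 0.1, -0.125], [0.4425, 0.1, -0.125], [0.4425, 0.1, -0.125]], twist=[0.0222, 0.0444, 0.0667, 0.0778, 0.0778, 0.0778, 0.0778, 0.0778, 0.0778], gripper=[0.7, 0.7, 0.7, 0.7, 0.7, 0.7, 0.7, 0.7, 0.7])

```text
t: 6.95
ee_pos: [592.6, -330.4, 153.5]
ee_rot: [-0.001, 0.014, 1.0, 0.0]
wrist_force: [0.2, -0.3, 0.4]
width: 61.6
finger_force: 0.0
```

Run:
```python
from plant import robot
import cv2,numpy as np
c=robot.capture("top");d=robot.capture("scene");np.savez("top2.npz",**c);np.savez("scene2.npz",**d)
a=cv2.resize(c["img"][130:260,380:500],None,fx=3.3,fy=3.3);b=cv2.resize(d["img"][170:300,340:460],None,fx=3.3,fy=3.3)
cv2.imwrite("pics/s1.png",cv2.cvtColor(np.hstack([a,b]),cv2.COLOR_RGB2BGR))
```

```text
(no output)
```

View pics/s1.png

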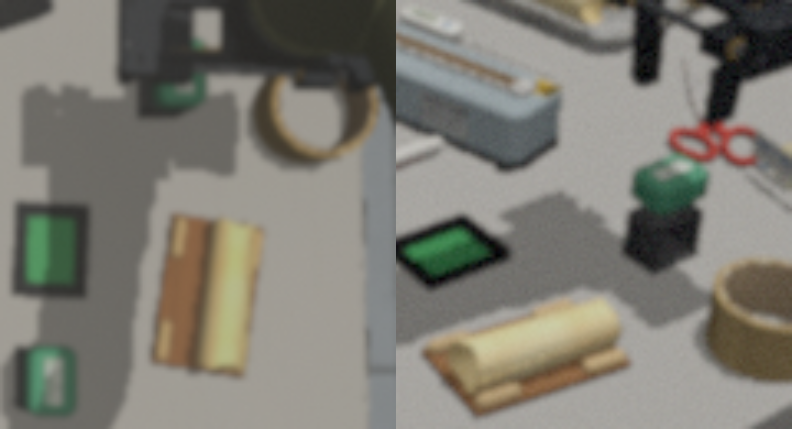

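The left panel shows the wafer in the cradle, from (235,225) to (222,370), shifted a little towards -y. The right panel shows the open gripper above the far stamp at (668,185). I measure the wafer's offset from the range data.

Run:
```python
from h import *
for n in("top2.npz","scene2.npz"):
    c=load(n);P=cloud(c);X,Y,Z=P[...,0],P[...,1],P[...,2]
    k=(abs(X-416)<90)&(abs(Y+370)<70)&(Z>28)&(Z<60);w=P[k];k2=(abs(X-416)<90)&(abs(Y+370)<70)&(Z>36)&(Z<60)
    print(n,k.sum(),np.median(w,0),rect(w),np.percentile(w[:,2],95),"ridge",rect(P[k2]),P[k2].mean(0))
    hsv=cv2.cvtColor(c["img"],cv2.COLOR_RGB2HSV)
    q=(abs(X-416)<90)&(abs(Y+370)<70)&(Z<20)&(Z>-5)&(hsv[...,1]>70);print(" cradle",rect(P[q]))
    q=(abs(X-594)<45)&(abs(Y+330)<45)&(Z>68)&(Z<90)&(hsv[...,1]>70);print(" cap",q.sum(),rect(P[q]) if q.sum()>5 else 0)
```

```text
top2.npz 575 [ 413.15096399 -376.05692677   39.31412142] [ 416.  -379.7  125.6   38.1   -6.8] 44.77911543180051 ridge [ 414.3 -379.7  122.8   31.7   -9. ] [ 410.80943715 -377.27160746   40.86706168]
 cradle [ 416.4 -367.3  127.3   78.2   -9.9]
 cap 48 [ 577.7 -328.7   33.2   18.9  -73.1]
scene2.npz 483 [ 407.99993564 -390.32109003   36.77099149] [ 415.2 -384.7  123.5   36.2   -6.4] 41.4691801006155 ridge [ 413.2 -382.8  118.9   28.6   -6.4] [ 404.56108356 -384.55566662   38.93782348]
 cradle [ 414.3 -374.1  127.5   80.2   -9.5]
 cap 133 [ 585.4 -342.9   51.2   39.7  -43.2]
```

Run:
```python
from h import *
c=load("top1.npz");P=cloud(c);X,Y,Z=P[...,0],P[...,1],P[...,2]
hsv=cv2.cvtColor(c["img"],cv2.COLOR_RGB2HSV)
for lo,hi in((340,395),(440,500)):
    k=(X>lo)&(X<hi)&(abs(Y+370)<50)&(Z>50)&(Z<85)&(hsv[...,1]>60)&(hsv[...,0]>10)&(hsv[...,0]<35);w=P[k];print(k.sum(),w.mean(0) if k.sum() else 0,rect(w) if k.sum()>4 else 0)
```

```text
179 [ 371.02338115 -359.17499381   71.6322191 ] [ 371.6 -361.4   37.5   36.2   80.9]
119 [ 461.78872935 -372.40255198   69.59363638] [ 460.3 -373.4   34.    28.    78.6]
```

To row units: -9.2 cm is -0.23, -8 cm is -0.2.

>>> servo_tool(offset=[[0, -0.0025, -0.075], [0, -0.0025, -0.15], [0, -0.0025, -0.2], [0, -0.0025, -0.23], [0, -0.0025, -0.23], [0, -0.0025, -0.23]], twist=[0, 0, 0, 0, 0, 0], gripper=[0.7, 0.7, 0.7, 0.7, 0.7, 0.7])

```text
t: 7.55
ee_pos: [594.3, -331.9, 63.0]
ee_rot: [0.001, 0.015, 1.0, -0.0]
wrist_force: [1.0, 0.7, 0.9]
width: 62.0
finger_force: 0.0
```

>>> servo_tool(offset=[[0, 0, 0], [0, 0, 0], [0, 0, 0], [0, 0, 0], [0, 0, 0], [0, 0, 0], [0, 0, 0]], twist=[0, 0, 0, 0, 0, 0, 0], gripper=[0.3, 0.3, 0.3, 0.3, 0.3, 0.3, 0.3], force=20)

```text
t: 8.13
ee_pos: [594.4, -331.7, 62.9]
ee_rot: [0.001, 0.014, 1.0, -0.0]
wrist_force: [-0.6, 1.6, 6.0]
width: 39.3
finger_force: 19.4
```

To row units: 8 cm is 0.2, 6 cm is 0.15.

>>> servo_tool(offset=[[0, 0, 0.025], [0, 0, 0.075], [0, 0, 0.15], [0, 0, 0.2], [0, 0, 0.2], [0, 0, 0.2]], twist=[0, 0, 0, 0, 0, 0], gripper=[0.3, 0.3, 0.3, 0.3, 0.3, 0.3])

```text
t: 8.63
ee_pos: [594.1, -332.0, 143.0]
ee_rot: [0.001, 0.015, 1.0, -0.001]
wrist_force: [-0.9, 0.6, -1.3]
width: 38.8
finger_force: 19.7
```

To row units: -14 cm is -0.35, 9.4 cm is 0.235.

>>> servo_tool(offset=[[-0.075, 0.05, 0], [-0.15, 0.1, 0], [-0.225, 0.15, 0], [-0.3, 0.2, 0], [-0.35, 0.235, 0], [-0.35, 0.235, -0.075], [-0.35, 0.235, -0.125], [-0.35, 0.235, -0.125], [-0.35, 0.235, -0.125]], twist=[0, 0, 0, 0, 0, 0, 0, 0, 0], gripper=[0.3, 0.3, 0.3, 0.3, 0.3, 0.3, 0.3, 0.3, 0.3])

```text
t: 9.38
ee_pos: [452.4, -237.1, 90.5]
ee_rot: [-0.002, 0.014, 1.0, 0.001]
wrist_force: [0.4, -1.0, -0.5]
width: 38.7
finger_force: 19.7
```

Run:
```python
from plant import robot
import cv2,numpy as np
from h import *
c=robot.capture("top");d=robot.capture("scene")
a=cv2.resize(c["img"][160:260,340:440],None,fx=4,fy=4);b=cv2.resize(d["img"][180:280,300:400],None,fx=4,fy=4)
cv2.imwrite("pics/s2.png",cv2.cvtColor(np.hstack([a,b]),cv2.COLOR_RGB2BGR))
for n,c in(("top",c),("scene",d)):
    P=cloud(c);X,Y,Z=P[...,0],P[...,1],P[...,2];hsv=cv2.cvtColor(c["img"],cv2.COLOR_RGB2HSV)
    q=(abs(X-454)<45)&(abs(Y+236)<45)&(Z>90)&(Z<125)&(hsv[...,1]>80)&(abs(hsv[...,0]-70.)<20);print(n," cap",q.sum(),rect(P[q]),P[q].mean(0))
```

```text
top  cap 0 [0. 0. 0. 0. 0.] [nan nan nan]
scene  cap 137 [ 440.8 -243.3   64.7   32.1   86.9] [ 436.53579288 -246.33500615  102.35732413]<stdin>:9: RuntimeWarning: Mean of empty slice.
  ret = um.true_divide(
```

View pics/s2.png

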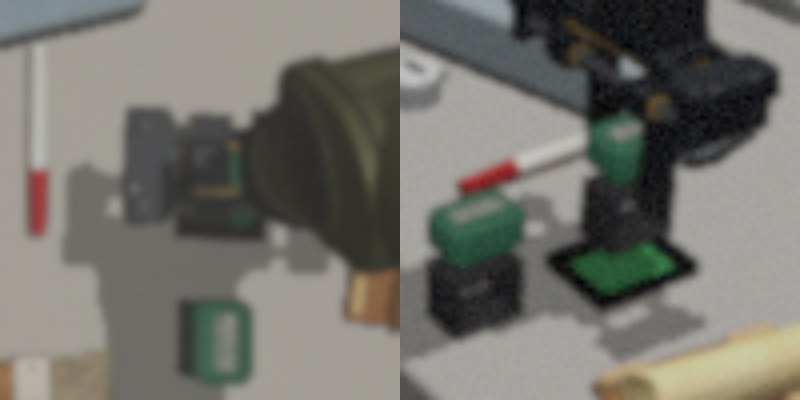

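The right panel shows the stamp upright over the green field at (620,265), inside the dock outline. I lower it and release.

To row units: -2.6 cm is -0.065, -2.5 cm is -0.0625.

>>> servo_tool(offset=[[0, 0, -0.025], [0, 0, -0.045], [0, 0, -0.0575], [0, 0, -0.0625], [0, 0, -0.065], [0, 0, -0.065], [0, 0, -0.065]], twist=[0, 0, 0, 0, 0, 0, 0], gripper=[0.3, 0.3, 0.3, 0.3, 0.3, 0.3, 0.3])

```text
t: 10.07
ee_pos: [453.3, -236.6, 66.3]
ee_rot: [-0.0, 0.014, 1.0, 0.0]
wrist_force: [-1.9, 2.0, 8.7]
width: 38.7
finger_force: 19.6
```

To row units: 13 cm is 0.325, 9 cm is 0.225.

>>> servo_tool(offset=[[0, 0, 0], [0, 0, 0], [0, 0, 0], [0, 0, 0], [0, 0, 0.05], [0, 0, 0.125], [0, 0, 0.225], [0, 0, 0.325], [0, 0.1, 0.325], [0, 0.15, 0.325]], twist=[0, 0, 0, 0, 0, 0, 0, 0, 0, 0], gripper=[0.65, 0.65, 0.65, 0.65, 0.65, 0.65, 0.65, 0.65, 0.65, 0.65])

```text
t: 10.9
ee_pos: [454.8, -177.0, 198.0]
ee_rot: [0.003, 0.016, 1.0, 0.0]
wrist_force: [0.9, 1.3, 0.0]
width: 57.2
finger_force: 0.0
```

Run:
```python
from h import *
c=load("top0.npz");P=cloud(c);X,Y,Z=P[...,0],P[...,1],P[...,2]
for y in(-140,-110,-80,-50,-20,-10,0,30,60,90,120,135,150):
    k=(abs(Y-y)<5)&(X>470)&(X<620)&(Z>40)&(Z<140);print(y,np.round(np.percentile(X[k],[1,5,20]),0),np.round(np.percentile(Z[k],95)) )
```

```text
-140 [561. 563. 570.] 72.0
-110 [553. 554. 562.] 73.0
-80 [546. 547. 554.] 73.0
-50 [539. 540. 547.] 72.0
-20 [531. 533. 539.] 72.0
-10 [528. 530. 536.] 72.0
0 [526. 527. 533.] 72.0
30 [518. 520. 527.] 82.0
60 [511. 514. 525.] 139.0
90 [504. 506. 517.] 125.0
120 [496. 498. 511.] 112.0
135 [494. 496. 507.] 107.0
150 [506. 510. 521.] 97.0
```

To row units: -8 cm is -0.2, 7.1 cm is 0.1775, 2 degrees is 0.0222.

>>> servo_tool(offset=[[0.025, 0.1, 0], [0.0525, 0.1775, 0], [0.0525, 0.1775, -0.1], [0.0525, 0.1775, -0.2], [0.0525, 0.1775, -0.2], [0.0525, 0.1775, -0.2]], twist=[0.0222, 0.0222, 0.0222, 0.0222, 0.0222, 0.0222], gripper=[0.6, 0.6, 0.5, 0.5, 0.5, 0.5], force=12)

```text
t: 11.4
ee_pos: [473.0, -106.5, 114.6]
ee_rot: [-0.003, -0.003, 1.0, -0.0]
wrist_force: [-0.6, -0.6, 0.6]
width: 44.3
finger_force: 0.0
```

To row units: -10.05 cm is -0.2513, -9.6 cm is -0.24.

>>> servo_tool(offset=[[0, 0, -0.075], [0, 0, -0.15], [0, 0, -0.2125], [0, 0, -0.24], [0, 0, -0.2513], [0, 0, -0.2513], [0, 0, -0.2513]], twist=[0, 0, 0, 0, 0, 0, 0], gripper=[0.5, 0.5, 0.5, 0.5, 0.5, 0.5, 0.5])

```text
t: 11.98
ee_pos: [475.8, -107.1, 16.9]
ee_rot: [0.001, -0.003, 1.0, -0.0]
wrist_force: [0.4, 0.5, -0.2]
width: 44.4
finger_force: 0.0
```

>>> servo_tool(offset=[[0, 0, 0], [0, 0, 0], [0, 0, 0], [0, 0, 0], [0, 0, 0], [0, 0, 0], [0, 0, 0]], twist=[0, 0, 0, 0, 0, 0, 0], gripper=[0.05, 0.05, 0.05, 0.05, 0.05, 0.05, 0.05])

```text
t: 12.57
ee_pos: [474.8, -106.7, 15.6]
ee_rot: [0.0, -0.003, 1.0, -0.0]
wrist_force: [-0.4, -0.4, 5.5]
width: 15.3
finger_force: 12.0
```

>>> servo_tool(offset=[[0, 0, 0.025], [0, 0, 0.075], [-0.025, 0, 0.15], [-0.075, 0, 0.25], [-0.125, 0, 0.35], [-0.125, 0, 0.35]], twist=[0, 0, 0, 0, 0, 0], gripper=[0.05, 0.05, 0.05, 0.05, 0.05, 0.05])

```text
t: 13.07
ee_pos: [422.1, -107.2, 159.0]
ee_rot: [0.0, -0.003, 1.0, -0.001]
wrist_force: [0.2, 0.6, -0.3]
width: 15.4
finger_force: 12.0
```

To row units: 38 cm is 0.95, 35 cm is 0.875, -5 degrees is -0.0556.

>>> servo_tool(offset=[[0, 0.075, 0.05], [0, 0.175, 0.075], [0, 0.275, 0.075], [0, 0.375, 0.075], [0, 0.475, 0.075], [0, 0.575, 0.075], [0, 0.675, 0.075], [0, 0.775, 0.075], [0, 0.875, 0.075], [0, 0.95, 0.075]], twist=[0, 0, 0, 0, 0, -0.0111, -0.0222, -0.0333, -0.0444, -0.0556], gripper=[0.05, 0.05, 0.05, 0.05, 0.05, 0.05, 0.05, 0.05, 0.05, 0.05])

```text
t: 13.9
ee_pos: [423.8, 277.6, 185.0]
ee_rot: [-0.0, 0.039, 0.999, 0.001]
wrist_force: [-0.0, 0.2, -0.4]
width: 15.6
finger_force: 12.0
```

To row units: 15.3 cm is 0.3825, 12 cm is 0.3.

>>> servo_tool(offset=[[0, 0.1, 0], [0.1, 0.115, 0], [0.2, 0.115, 0], [0.3, 0.115, 0], [0.3825, 0.115, -0.05], [0.3825, 0.115, -0.125], [0.3825, 0.115, -0.2], [0.3825, 0.115, -0.25], [0.3825, 0.115, -0.275], [0.3825, 0.115, -0.275]], twist=[0, 0, 0, 0, 0, 0, 0, 0, 0, 0], gripper=[0.05, 0.05, 0.05, 0.05, 0.05, 0.05, 0.05, 0.05, 0.05, 0.05])

```text
t: 14.73
ee_pos: [575.8, 318.3, 72.1]
ee_rot: [-0.002, 0.04, 0.999, -0.002]
wrist_force: [-0.9, 0.1, 0.9]
width: 15.3
finger_force: 12.0
```

Run:
```python
from plant import robot
import cv2,numpy as np
from h import *
print(np.round(robot.sense()["ee_pos"],1))
c=robot.capture("top");d=robot.capture("scene");np.savez("top3.npz",**c)
a=cv2.resize(c["img"][110:210,160:260],None,fx=4,fy=4);b=cv2.resize(d["img"][110:210,220:320],None,fx=4,fy=4)
cv2.imwrite("pics/p1.png",cv2.cvtColor(np.hstack([a,b]),cv2.COLOR_RGB2BGR))
```

```text
[575.8 318.3  72.1]
```

View pics/p1.png

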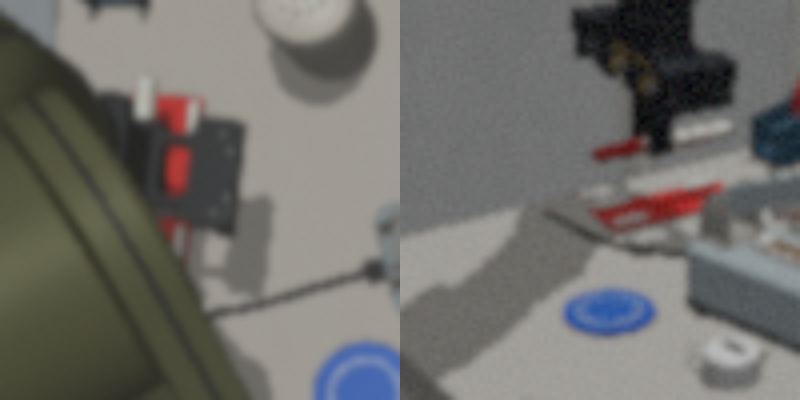

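The left panel shows the held pen's white end at (146,95), in line with the red rest at (180,150) apart from height parallax. I check this numerically.

Run:
```python
from h import *
c=load("top3.npz");P=cloud(c);X,Y,Z=P[...,0],P[...,1],P[...,2]
k=(X>600)&(X<680)&(abs(Y-318)<30)&(Z>55)&(Z<90)&(c["img"].min(2)>140);print(k.sum(),np.median(P[k],0),rect(P[k]),X[k].max())
print(onplane(c,196.8,129.2,68),onplane(c,196.6,134,68))
k=(X>600)&(X<680)&(abs(Y-318)<35)&(Z<20);h=cv2.cvtColor(c["img"],cv2.COLOR_RGB2HSV);k&=(h[...,1]>120)
print("rest end",k.sum(),X[k].max(),np.percentile(Y[k],[5,95]))
```

```text
41 [639.14498462 311.94281004  71.35012807] [639.1 313.7  26.4  11.4  -6.1] 651.6914147694879
[651.04033933 310.6313048   68.        ] [637.93157078 310.76960446  68.        ]
rest end 82 653.0253451439648 [302.51626542 320.00681778]
```

To row units: -5.35 cm is -0.1338, -5.1 cm is -0.1275.

>>> servo_tool(offset=[[0.01, 0.0075, -0.025], [0.01, 0.0075, -0.075], [0.01, 0.0075, -0.1125], [0.01, 0.0075, -0.1275], [0.01, 0.0075, -0.1338], [0.01, 0.0075, -0.1338], [0.01, 0.0075, -0.1338]], twist=[0, 0, 0, 0, 0, 0, 0], gripper=[0.05, 0.05, 0.05, 0.05, 0.05, 0.05, 0.05])

```text
t: 15.42
ee_pos: [581.9, 322.7, 22.2]
ee_rot: [0.0, 0.041, 0.999, 0.0]
wrist_force: [-0.2, 0.4, -0.4]
width: 15.1
finger_force: 12.0
```

To row units: 15 cm is 0.375, 12 cm is 0.3.

>>> servo_tool(offset=[[0, 0, 0], [0, 0, 0], [0, 0, 0], [0, 0, 0], [0, 0, 0.025], [0, 0, 0.1], [0, 0, 0.2], [0, 0, 0.3], [0, 0, 0.375], [-0.075, 0, 0.375]], twist=[0, 0, 0, 0, 0, 0, 0, 0, 0, 0], gripper=[0.38, 0.38, 0.38, 0.38, 0.4, 0.4, 0.4, 0.4, 0.6, 0.7])

```text
t: 16.25
ee_pos: [560.7, 324.0, 179.7]
ee_rot: [0.008, 0.044, 0.999, 0.005]
wrist_force: [1.0, 1.7, -0.0]
width: 46.2
finger_force: 0.0
```

To row units: -29.4 cm is -0.735, -28 cm is -0.7, 21 degrees is 0.2333.

>>> servo_tool(offset=[[-0.1, 0, 0], [-0.2, -0.05, 0], [-0.2875, -0.1, 0], [-0.2875, -0.2, 0], [-0.2875, -0.3, 0], [-0.2875, -0.4, 0], [-0.2875, -0.5, 0], [-0.2875, -0.6, 0], [-0.2875, -0.7, 0], [-0.2875, -0.735, 0]], twist=[0, 0, 0.0333, 0.0667, 0.1, 0.1333, 0.1667, 0.2, 0.2333, 0.2333], gripper=[0.8, 0.8, 0.8, 0.8, 0.8, 0.8, 0.8, 0.8, 0.8, 0.8])

```text
t: 17.08
ee_pos: [435.5, 21.4, 172.0]
ee_rot: [-0.001, -0.139, 0.99, -0.002]
wrist_force: [-1.0, 0.2, -0.2]
width: 70.6
finger_force: 0.0
```

To row units: -8 cm is -0.2, -6 cm is -0.15.

>>> servo_tool(offset=[[0.075, 0, -0.05], [0.075, 0, -0.15], [0.075, 0, -0.2], [0.075, 0, -0.2], [0.075, 0, -0.2]], twist=[0, 0, 0, 0, 0], gripper=[0.8, 0.8, 0.8, 0.8, 0.8], force=12)

```text
t: 17.5
ee_pos: [466.2, 28.5, 91.8]
ee_rot: [-0.001, -0.143, 0.99, -0.0]
wrist_force: [-0.4, -0.7, 0.4]
width: 70.4
finger_force: 0.0
```

Run:
```python
from plant import robot
import cv2,numpy as np
from h import *
print(np.round(robot.sense()["ee_pos"],1))
c=robot.capture("top");d=robot.capture("scene")
a=cv2.resize(c["img"][120:260,170:310],None,fx=2.8,fy=2.8);b=cv2.resize(d["img"][130:270,250:390],None,fx=2.8,fy=2.8)
cv2.imwrite("pics/c1.png",cv2.cvtColor(np.hstack([a,b]),cv2.COLOR_RGB2BGR))
P=cloud(c);X,Y,Z=P[...,0],P[...,1],P[...,2]
h=cv2.cvtColor(c["img"],cv2.COLOR_RGB2HSV)
k=(abs(X-590)<85)&(abs(Y-320)<35)&(Z<40)
r=k&(h[...,1]>130)&((h[...,0]<8)|(h[...,0]>172));print("red",rect(P[r]))
p=k&(Z>16)&(Z<32);print("pen",p.sum(),rect(P[p]),np.median(P[p],0))
P=cloud(d);X,Y,Z=P[...,0],P[...,1],P[...,2];h=cv2.cvtColor(d["img"],cv2.COLOR_RGB2HSV)
q=(abs(X-454)<45)&(abs(Y+238)<45)&(Z>70)&(Z<95)&(h[...,1]>80);print("cap",rect(P[q]))
q=(abs(X-454)<45)&(abs(Y+238)<45)&(Z<20)&(h[...,1]>80);print("green",rect(P[q]))
```

```text
[466.2  28.5  91.8]
red [589.1 320.4 124.5  48.4  -5.6]
pen 253 [589.7 318.4 136.2  36.6  -4.8] [591.67250682 321.12411195  21.06396638]
cap [ 450.2 -248.9   55.5   32.5  -18.5]
green [ 451.9 -240.9   76.6   61.    -1.2]
```

View pics/c1.png

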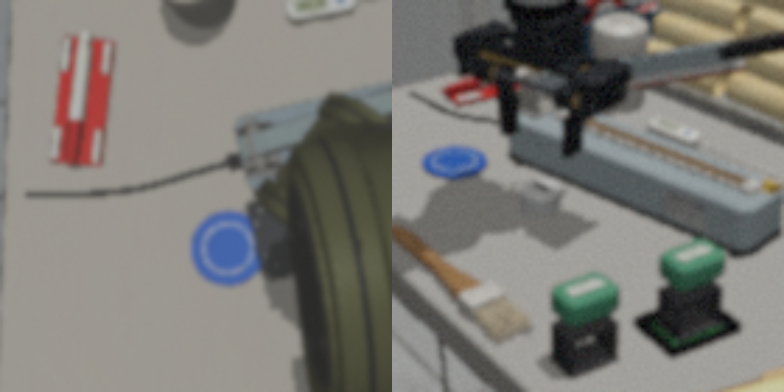

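The pen lies centred in the rest (crop (82,100)) and the stamp stands in the dock (crop (692,290)). The gripper is over the counter (crop (545,190)).

To row units: -7.55 cm is -0.1888, -7.3 cm is -0.1825.

>>> servo_tool(offset=[[0, 0, -0.0625], [0, 0, -0.125], [0, 0, -0.1625], [0, 0, -0.1825], [0, 0, -0.1888], [0, 0, -0.1888]], twist=[0, 0, 0, 0, 0, 0], gripper=[0.8, 0.8, 0.8, 0.8, 0.8, 0.8])

```text
t: 18.1
ee_pos: [467.4, 28.9, 17.0]
ee_rot: [0.001, -0.143, 0.99, 0.0]
wrist_force: [0.8, 1.1, -0.1]
width: 70.3
finger_force: 0.0
```

>>> servo_tool(offset=[[0, 0, 0], [0, 0, 0], [0, 0, 0], [0, 0, 0], [0, 0, 0], [0, 0, 0]], twist=[0, 0, 0, 0, 0, 0], gripper=[0.3, 0.3, 0.3, 0.3, 0.3, 0.3], force=15)

```text
t: 18.6
ee_pos: [467.0, 28.7, 16.8]
ee_rot: [0.001, -0.142, 0.99, 0.0]
wrist_force: [-1.2, 0.1, 6.2]
width: 43.5
finger_force: 15.0
```

To row units: 8 cm is 0.2, 6 cm is 0.15.

>>> servo_tool(offset=[[0, 0, 0.025], [-0.0125, 0, 0.075], [-0.05, 0, 0.15], [-0.0625, 0, 0.2], [-0.0625, 0, 0.2], [-0.0625, 0, 0.2]], twist=[0, 0, 0, 0, 0, 0], gripper=[0.3, 0.3, 0.3, 0.3, 0.3, 0.3])

```text
t: 19.1
ee_pos: [442.1, 28.2, 96.9]
ee_rot: [0.001, -0.142, 0.99, 0.0]
wrist_force: [1.1, -0.2, -0.8]
width: 43.4
finger_force: 15.0
```

To row units: 13.9 cm is 0.3475, 12 cm is 0.3, -22 degrees is -0.2444.

>>> servo_tool(offset=[[0, 0.075, 0], [0, 0.15, 0], [0, 0.225, 0], [0, 0.3, 0], [0, 0.3475, 0], [0, 0.3475, -0.075], [0, 0.3475, -0.1125], [0, 0.3475, -0.1125], [0, 0.3475, -0.1125]], twist=[-0.0556, -0.1111, -0.1667, -0.2222, -0.2444, -0.2444, -0.2444, -0.2444, -0.2444], gripper=[0.3, 0.3, 0.3, 0.3, 0.3, 0.3, 0.3, 0.3, 0.3])

```text
t: 19.85
ee_pos: [441.0, 167.0, 49.9]
ee_rot: [-0.001, 0.049, 0.999, -0.001]
wrist_force: [-0.4, -0.2, -0.2]
width: 43.7
finger_force: 15.0
```

To row units: -3 cm is -0.075, -2.8 cm is -0.07.

>>> servo_tool(offset=[[0, 0, -0.0375], [0, 0, -0.06], [0, 0, -0.07], [0, 0, -0.075], [0, 0, -0.075], [0, 0, -0.075]], twist=[0, 0, 0, 0, 0, 0], gripper=[0.3, 0.3, 0.3, 0.3, 0.3, 0.3])

```text
t: 20.35
ee_pos: [442.1, 167.3, 21.9]
ee_rot: [0.0, 0.05, 0.999, 0.0]
wrist_force: [-0.4, 0.5, -0.4]
width: 44.0
finger_force: 15.0
```

To row units: 18 cm is 0.45, 14 cm is 0.35.

>>> servo_tool(offset=[[0, 0, 0], [0, 0, 0], [0, 0, 0], [0, 0, 0], [0, 0, 0], [0, 0, 0.05], [0, 0, 0.15], [0, 0, 0.25], [0, 0, 0.35], [0, 0, 0.45]], twist=[0, 0, 0, 0, 0, 0, 0, 0, 0, 0], gripper=[0.75, 0.75, 0.75, 0.75, 0.75, 0.75, 0.75, 0.75, 0.75, 0.75])

```text
t: 21.18
ee_pos: [440.8, 166.9, 203.1]
ee_rot: [-0.001, 0.049, 0.999, -0.0]
wrist_force: [0.5, -0.0, -1.6]
width: 66.3
finger_force: 0.0
```

To row units: 38 cm is 0.95, 36 cm is 0.9.

>>> servo_tool(offset=[[-0.025, 0.1, 0.05], [-0.05, 0.2, 0.1], [-0.1, 0.3, 0.15], [-0.15, 0.4, 0.15], [-0.2, 0.5, 0.15], [-0.25, 0.6, 0.15], [-0.3, 0.7, 0.15], [-0.35, 0.8, 0.15], [-0.4, 0.9, 0.15], [-0.4, 0.95, 0.15]], twist=[0, 0, 0, 0, 0, 0, 0, 0, 0, 0], gripper=[0.75, 0.75, 0.75, 0.75, 0.75, 0.75, 0.75, 0.75, 0.75, 0.75])

```text
t: 22.02
ee_pos: [281.8, 539.1, 261.2]
ee_rot: [-0.0, 0.048, 0.999, -0.001]
wrist_force: [0.8, 0.4, -1.1]
width: 65.8
finger_force: 0.0
```

Run:
```python
from plant import robot
import cv2,numpy as np
c=robot.capture("top");d=robot.capture("scene");np.savez("topf.npz",**c);np.savez("scenef.npz",**d)
a=cv2.resize(c["img"][125:265,170:490],None,fx=2.4,fy=2.4);b=cv2.resize(d["img"][145:300,200:480],(768,255))
cv2.imwrite("pics/f.png",cv2.cvtColor(np.vstack([a,b]),cv2.COLOR_RGB2BGR))
from h import *
for n,c in(("top",c),("scene",d)):
    P=cloud(c);X,Y,Z=P[...,0],P[...,1],P[...,2];h=cv2.cvtColor(c["img"],cv2.COLOR_RGB2HSV)
    def f(l,x,y,r,m):
        k=(np.hypot(X-x,Y-y)<r)&m;print(n,l,k.sum(),rect(P[k]),np.round(np.median(P[k],0),1))
    f("pad",442,168,55,(Z<20)&(h[...,1]>100)&(abs(h[...,0]-115.)<15))
    f("drum",442,168,45,(Z>22)&(Z<45))
    f("dock",453,-237,52,(Z<20)&(Z>-6)&((h[...,2]<75)|(h[...,1]>90)))
    f("cap",453,-237,50,(Z>70)&(Z<95))
    f("cradle",416,-370,85,(Z<20)&(Z>-6)&(h[...,1]>70))
    f("wafer",416,-370,85,(Z>34)&(Z<60))
    f("rest",590,319,80,(Z<14)&(Z>-6)&(h[...,1]>130)&((h[...,0]<8)|(h[...,0]>172)))
    f("pen",590,319,80,(Z>17)&(Z<32))
```

```text
top pad 186 [443.  171.   68.2  68.    2. ] [434.3 169.1   5.5]
top drum 216 [442.7 175.5  56.8  49.9 -69.1] [441.8 167.1  30.5]
top dock 229 [ 453.6 -233.4   75.7   55.1   -0.5] [ 445.8 -218.1    6.2]
top cap 316 [ 453.4 -233.3   53.6   39.    -0.7] [ 453.1 -232.8   84.1]
top cradle 620 [ 416.6 -367.6  127.1   77.4   -9.1] [ 419.1 -350.1    7.9]
top wafer 461 [ 414.6 -379.2  122.3   32.8   -7.1] [ 410.4 -377.7   40.2]
top rest 293 [590.2 321.  121.5  48.6  -2.9] [588.6 312.1   7. ]
top pen 235 [590.  321.8 136.4  15.4  -4.5] [589.6 321.3  21.3]
scene pad 80 [435.4 158.5  67.1  60.7 -32. ] [426.4 152.5   2.9]
scene drum 84 [442.8 161.   47.5  42.1 -68.8] [440.1 158.4  27.2]
scene dock 379 [ 452.7 -242.2   80.8   62.9   -5.2] [ 443.9 -248.9    7.3]
scene cap 246 [ 453.  -240.9   54.2   41.5    2.6] [ 449.6 -247.5   80.9]
scene cradle 616 [ 417.4 -373.7  134.9   81.8   -8.8] [ 391.8 -397.9    7.5]
scene wafer 338 [ 413.5 -385.3  118.4   29.    -6.9] [ 403.7 -386.4   38.1]
scene rest 73 [574.4 307.9 101.4  34.6  -3.4] [580.9 311.8   4.2]
scene pen 42 [588.3 313.5 128.4  15.3  -6.8] [593.8 314.8  18.8]
```

View pics/f.png

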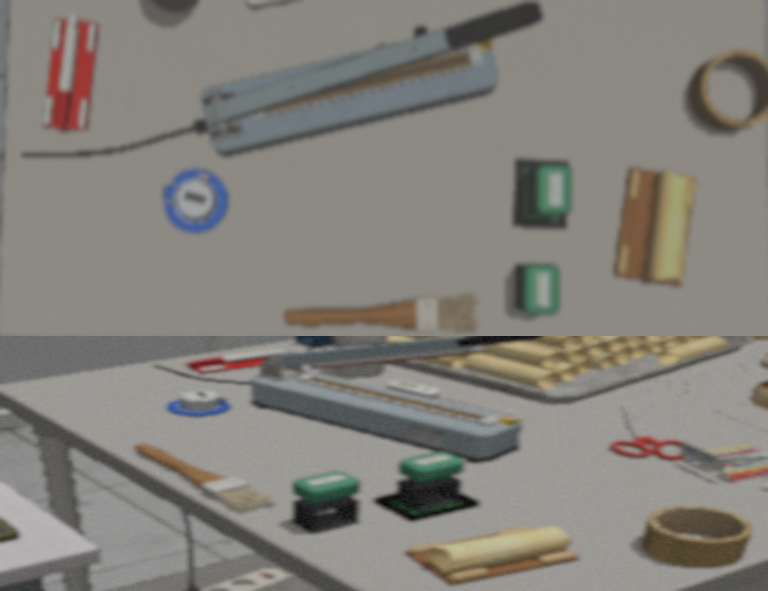

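Pen, stamp and counter are all in place: pen top-panel (70,75), stamp (545,190), counter (196,200). The wafer (672,228) sits about 11 mm off towards -y, near the rail, so I check whether it is resting on the floor or on the rail.

Run:
```python
from h import *
a=np.deg2rad(-9)
for n,cy in(("topf.npz",-367.6),("scenef.npz",-373.7)):
    c=load(n);P=cloud(c).reshape(-1,3);d=P[:,:2]-[416.6,cy];s=d@[np.cos(a),np.sin(a)];l=d@[-np.sin(a),np.cos(a)]
    for lo in range(-45,45,5):
        k=(abs(s)<58)&(l>lo)&(l<=lo+5)&(abs(P[:,2]-20)<50)
        if k.sum()>8:print(n,lo+2.5,k.sum(),"z",np.round(np.median(P[k,2]),1),[np.round(np.median(P[k&(abs(s-q)<22),2]),1) for q in(-36,0,36)])
```

```text
topf.npz -42.5 29 z 6.7 [np.float64(6.0), np.float64(5.9), np.float64(7.2)]
topf.npz -37.5 20 z 13.7 [np.float64(13.6), np.float64(11.0), np.float64(13.9)]
topf.npz -32.5 28 z 29.3 [np.float64(29.7), np.float64(29.0), np.float64(26.5)]
topf.npz -27.5 42 z 34.9 [np.float64(38.9), np.float64(36.9), np.float64(30.8)]
topf.npz -22.5 56 z 39.8 [np.float64(41.9), np.float64(39.6), np.float64(36.4)]
topf.npz -17.5 74 z 41.7 [np.float64(43.3), np.float64(41.7), np.float64(39.7)]
topf.npz -12.5 74 z 42.6 [np.float64(44.3), np.float64(41.9), np.float64(41.7)]
topf.npz -7.5 91 z 40.8 [np.float64(42.4), np.float64(41.3), np.float64(39.7)]
topf.npz -2.5 106 z 37.9 [np.float64(38.1), np.float64(37.3), np.float64(37.9)]
topf.npz 2.5 192 z 28.0 [np.float64(27.3), np.float64(28.6), np.float64(29.0)]
topf.npz 7.5 81 z 6.9 [np.float64(6.6), np.float64(6.6), np.float64(7.2)]
topf.npz 12.5 69 z 6.9 [np.float64(6.7), np.float64(7.4), np.float64(6.7)]
topf.npz 17.5 70 z 6.9 [np.float64(6.6), np.float64(6.5), np.float64(7.3)]
topf.npz 22.5 65 z 8.5 [np.float64(7.7), np.float64(8.6), np.float64(8.7)]
topf.np
[... 737 characters left out ...]
p.float64(38.2), np.float64(36.4), np.float64(33.5)]
scenef.npz -12.5 93 z 38.7 [np.float64(39.9), np.float64(38.9), np.float64(37.5)]
scenef.npz -7.5 61 z 38.9 [np.float64(39.9), np.float64(39.0), np.float64(37.7)]
scenef.npz -2.5 57 z 37.6 [np.float64(14.9), np.float64(38.5), np.float64(37.1)]
scenef.npz 2.5 32 z 18.0 [np.float64(15.9), np.float64(36.8), np.float64(35.5)]
scenef.npz 7.5 14 z 19.6 [np.float64(19.6), np.float64(nan), np.float64(nan)]
scenef.npz 27.5 18 z 9.4 [np.float64(8.1), np.float64(nan), np.float64(11.6)]
scenef.npz 32.5 39 z 11.4 [np.float64(11.7), np.float64(7.7), np.float64(11.3)]
scenef.npz 37.5 25 z 5.6 [np.float64(8.2), np.float64(4.8), np.float64(9.1)]
  return _methods._mean(a, axis=axis, dtype=dtype,
  ret = ret.dtype.type(ret / rcount)
```

One end of the wafer reads about 2 mm higher, so it probably leans on the rail. I regrasp it with the gripper wide open at the cradle centre, which recentres it, and then open slowly.

To row units: -39 cm is -0.975, 14.8 cm is 0.37.

>>> servo_tool(offset=[[0.05, -0.1, 0], [0.1, -0.2, 0], [0.15, -0.3, -0.05], [0.2, -0.4, -0.1], [0.25, -0.5, -0.15], [0.3, -0.5875, -0.15], [0.35, -0.675, -0.15], [0.37, -0.775, -0.15], [0.37, -0.875, -0.15], [0.37, -0.975, -0.15]], twist=[0, 0, 0, 0, 0, 0, 0, 0, 0, 0], gripper=[1, 1, 1, 1, 1, 1, 1, 1, 1, 1])

```text
t: 22.95
ee_pos: [432.4, 162.9, 201.0]
ee_rot: [0.0, 0.05, 0.999, -0.0]
wrist_force: [0.8, -0.4, -0.5]
width: 88.0
finger_force: 0.0
```

To row units: -39 cm is -0.975, -36 cm is -0.9, -3 degrees is -0.0333.

>>> servo_tool(offset=[[0, -0.1, 0], [0, -0.2, 0], [0, -0.3, 0], [0, -0.4, 0], [0, -0.5, 0], [0, -0.6, 0], [0, -0.7, 0], [0, -0.8, 0], [0, -0.9, 0], [0, -0.975, 0]], twist=[0, 0, 0, 0, 0, 0, 0, -0.0111, -0.0222, -0.0333], gripper=[1, 1, 1, 1, 1, 1, 1, 1, 1, 1])

```text
t: 23.78
ee_pos: [430.0, -228.7, 201.0]
ee_rot: [-0.001, 0.078, 0.997, -0.001]
wrist_force: [0.5, 0.3, 0.2]
width: 88.0
finger_force: 0.0
```

To row units: -13.8 cm is -0.345, -12 cm is -0.3.

>>> servo_tool(offset=[[-0.0125, -0.1, 0], [-0.0325, -0.2, 0], [-0.0325, -0.3, 0], [-0.0325, -0.345, 0], [-0.0325, -0.345, -0.1], [-0.0325, -0.345, -0.2], [-0.0325, -0.345, -0.25], [-0.0325, -0.345, -0.25], [-0.0325, -0.345, -0.25]], twist=[0, 0, 0, 0, 0, 0, 0, 0, 0], gripper=[1, 1, 1, 1, 1, 1, 1, 1, 1], force=5)

```text
t: 24.53
ee_pos: [417.9, -362.1, 100.8]
ee_rot: [-0.001, 0.075, 0.997, 0.001]
wrist_force: [0.2, 0.1, 0.1]
width: 87.8
finger_force: 0.0
```

To row units: -7.7 cm is -0.1925, -0.85 cm is -0.0213.

>>> servo_tool(offset=[[0, -0.0213, -0.05], [0, -0.0213, -0.1125], [0, -0.0213, -0.1625], [0, -0.0213, -0.185], [0, -0.0213, -0.1925], [0, -0.0213, -0.1925], [0, -0.0213, -0.1925]], twist=[0, 0, 0, 0, 0, 0, 0], gripper=[1, 1, 1, 1, 1, 1, 1])

```text
t: 25.12
ee_pos: [419.7, -371.3, 25.8]
ee_rot: [0.001, 0.075, 0.997, -0.001]
wrist_force: [0.3, 0.3, 0.5]
width: 87.9
finger_force: 0.0
```

>>> servo_tool(offset=[[0, 0, 0], [0, 0, 0], [0, 0, 0], [0, 0, 0], [0, 0, 0], [0, 0, 0], [0, 0, 0], [0, 0, 0], [0, 0, 0], [0, 0, 0]], twist=[0, 0, 0, 0, 0, 0, 0, 0, 0, 0], gripper=[0.9, 0.8, 0.7, 0.6, 0.5, 0.4, 0.35, 0.35, 0.35, 0.35], force=4)

```text
t: 25.95
ee_pos: [418.7, -370.8, 24.2]
ee_rot: [-0.0, 0.075, 0.997, 0.0]
wrist_force: [-0.0, -0.7, -0.2]
width: 36.6
finger_force: 4.0
```

To row units: -0.1 cm is -0.0025.

>>> servo_tool(offset=[[0, 0, -0.0025], [0, 0, -0.0025], [0, 0, -0.0025], [0, 0, -0.0025], [0, 0, -0.0025], [0, 0, -0.0025], [0, 0, -0.0025], [0, 0, -0.0025], [0, 0, -0.0025], [0, 0, -0.0025]], twist=[0, 0, 0, 0, 0, 0, 0, 0, 0, 0], gripper=[0.38, 0.4, 0.42, 0.43, 0.44, 0.45, 0.46, 0.47, 0.48, 0.5])

```text
t: 26.78
ee_pos: [418.7, -370.9, 23.2]
ee_rot: [-0.0, 0.075, 0.997, 0.0]
wrist_force: [-0.2, 0.9, -0.2]
width: 43.7
finger_force: 0.0
```

>>> servo_tool(offset=[[0, 0, 0], [0, 0, 0], [0, 0, 0], [0, 0, 0], [0, 0, 0.0125], [0, 0, 0.05], [0, 0, 0.125], [0, 0, 0.225], [0, 0, 0.325], [0, 0, 0.425]], twist=[0, 0, 0, 0, 0, 0, 0, 0, 0, 0], gripper=[0.55, 0.6, 0.65, 0.65, 0.65, 0.65, 0.65, 0.65, 0.65, 0.65])

```text
t: 27.62
ee_pos: [418.2, -370.4, 195.2]
ee_rot: [-0.0, 0.075, 0.997, 0.0]
wrist_force: [0.4, -1.5, -0.3]
width: 57.4
finger_force: 0.0
```

To row units: 36 cm is 0.9, 32 cm is 0.8.

>>> servo_tool(offset=[[0.025, 0.1, 0], [0.025, 0.2, 0], [0.025, 0.3, 0], [0.025, 0.4, 0], [0.025, 0.5, 0], [0.025, 0.6, 0], [0.025, 0.7, 0], [0.025, 0.8, 0], [0.025, 0.9, 0], [0.025, 0.9, 0]], twist=[0, 0, 0, 0, 0, 0, 0, 0, 0, 0], gripper=[0.65, 0.65, 0.65, 0.65, 0.65, 0.65, 0.65, 0.65, 0.65, 0.65])

```text
t: 28.45
ee_pos: [429.9, -0.9, 194.6]
ee_rot: [0.002, 0.068, 0.998, 0.004]
wrist_force: [-0.3, -0.2, 0.6]
width: 57.3
finger_force: 0.0
```

Run:
```python
from plant import robot
import cv2,numpy as np
c=robot.capture("top");d=robot.capture("scene");np.savez("topg.npz",**c);np.savez("sceneg.npz",**d)
from h import *
a=cv2.resize(c["img"][125:265,350:490],None,fx=2.8,fy=2.8);b=cv2.resize(d["img"][170:310,300:440],None,fx=2.8,fy=2.8)
cv2.imwrite("pics/g.png",cv2.cvtColor(np.hstack([a,b]),cv2.COLOR_RGB2BGR))
t=np.deg2rad(-9)
for n,cy,c in(("top",-367.6,c),("scene",-373.7,d)):
    P=cloud(c);X,Y,Z=P[...,0],P[...,1],P[...,2]
    k=(np.hypot(X-416,Y+370)<85)&(Z>34)&(Z<60);print(n,k.sum(),rect(P[k]))
    P=P.reshape(-1,3);e=P[:,:2]-[416.6,cy];s=e@[np.cos(t),np.sin(t)];l=e@[-np.sin(t),np.cos(t)]
    for lo in range(-30,25,5):
        k=(abs(s)<58)&(l>lo)&(l<=lo+5)&(abs(P[:,2]-20)<50)
        if k.sum()>8:print(lo+2.5,[float(np.round(np.median(P[k&(abs(s-q)<22),2]),1)) for q in(-36,0,36)])
```

```text
top 479 [ 416.  -372.8  120.5   34.9   -7.5]
-22.5 [35.2, 34.1, 34.3]
-17.5 [38.0, 36.3, 36.1]
-12.5 [41.8, 40.8, 38.7]
-7.5 [42.1, 42.2, 40.8]
-2.5 [42.8, 41.5, 40.1]
2.5 [39.9, 39.9, 38.8]
7.5 [33.6, 33.5, 33.3]
12.5 [10.0, 10.3, 20.1]
17.5 [7.2, 7.5, 8.1]
22.5 [7.3, 7.9, 7.9]
scene 320 [ 415.7 -377.4  121.    29.4   -7.8]
-27.5 [8.5, 4.7, 5.1]
-22.5 [22.3, 19.3, 6.2]
-17.5 [25.9, 24.0, 22.4]
-12.5 [34.6, 33.1, 31.9]
-7.5 [39.1, 37.4, 36.1]
-2.5 [39.6, 39.0, 38.3]
2.5 [39.3, 38.6, 37.4]
7.5 [12.3, 37.1, 35.6]
12.5 [19.2, 34.7, nan]
  return _methods._mean(a, axis=axis, dtype=dtype,
  ret = ret.dtype.type(ret / rcount)
```

View pics/g.png

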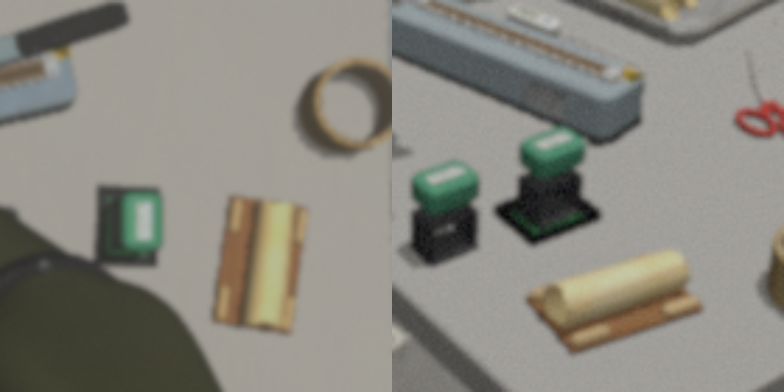

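Both rails are now visible on either side of the wafer (left panel (262,262)). It lies on the floor with its top at about 42 mm, less than 5 mm off centre. I let the arm settle and hand in.

To row units: 2 cm is 0.05.

>>> servo_tool(offset=[[0, 0, 0.05], [0, 0, 0.05], [0, 0, 0.05], [0, 0, 0.05], [0, 0, 0.05], [0, 0, 0.05]], twist=[0, 0, 0, 0, 0, 0], gripper=[0.65, 0.65, 0.65, 0.65, 0.65, 0.65])

```text
t: 29.05
ee_pos: [428.4, -11.7, 212.8]
ee_rot: [-0.001, 0.076, 0.997, -0.0]
wrist_force: [-0.1, -1.1, 0.0]
width: 57.3
finger_force: 0.0
```

```bash
python3 -c "
from plant import robot
print(robot.job_done())"
```

```text
the job is handed in; nothing more can be done
None
```

I handed the job in at about 29 s with the stamp in its dock, the counter on its pad, the pen in its rest and the wafer roll (regrasped once to recentre it) in its cradle, all released and within tolerance by my last camera check; the hand-in call returned no verdict.

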